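# Press the nylon bushes home in a seat-end casting

### The job

Three white nylon bushes stand proud in the dark seat-end casting clamped on the plywood jig. Push them down with the fingertips until each flange sits fully home on its boss, working outwards from the hub: the large pivot bush in the round ribbed hub first, then the small bush in the middle of the plate, and last the small bush at the foot of the curved arm. Only push: do not pull a bush back out, and leave the mallet, the screwdriver and the two loose spare bushes where they are.

Things in the scene. Friction and masses are not known exactly. Their poses are not given: they have to be found in the camera images.
- seat_end: Jig and casting, fixed, one piece. Origin: under the middle of the cast plate, on the bench; z up. Plywood board 440 x 400 x 18 mm; dark cast plate 155 (x) x 295 mm (y), edge 24 mm high, ribbed hub 90 mm wide at its -y end, arm from its +y end curving to +x. Bosses' faces 50 mm above the bench. Two toggle clamps, 55 mm high at most, reach over the plate's edges to (60, 12) and (-60, 75) mm.
- pivot_bush_top (a point): Centre of the top face of the large pivot bush: a white nylon bush with a flange 44 mm in diameter and 6 mm thick on a 30 mm stem, in the boss (48 mm) of the round ribbed hub, 22 mm in x and -100 mm in y from the casting's origin. Its top face is level, 64 to 68 mm above the bench at the start and 56 mm when home.
- middle_bush_top (a point): Centre of the top face of the small bush in the middle of the plate: white nylon, flange 30 mm in diameter and 6 mm thick on a 20 mm stem, in a boss of 34 mm, -42 mm in x and -12 mm in y from the casting's origin. Its top face is level, 64 to 68 mm above the bench at the start and 56 mm when home.
- foot_bush_top (a point): Centre of the top face of the small bush at the foot of the curved arm, the same kind as the middle one, 25 mm in x and 98 mm in y from the casting's origin. Its top face is level, 64 to 68 mm above the bench at the start and 56 mm when home.
- pivot_bush (a joint): How far the large pivot bush has been pushed straight down, in m: 0 to 0.004 at the start, 0.012 when its flange rests on the hub's boss (a solid stop). A tight push fit without a spring: it needs about 8 N to move and stays where it is left. Negative if pulled up.
- middle_bush (a joint): The same for the middle bush: 0 to 0.004 at the start, 0.012 at the solid stop; it needs about 6 N to move and stays where it is left.
- foot_bush (a joint): The same for the bush at the foot of the arm: 0 to 0.004 at the start, 0.012 at the solid stop; it needs about 6 N to move and stays where it is left.
- spare_small: Loose spare small white bush, standing on its flange on the board beyond the plate's +x edge near the hub: 30 mm in diameter, 28 mm high. Origin at the centre of its underside. Leave it alone.
- spare_large: Loose spare large white bush, standing on its flange on the board inside the curve of the arm: 44 mm in diameter, 28 mm high. Origin at the centre of its underside. Leave it alone.
- mallet_mid (a point): Mallet with a wooden handle and a black rubber head, about 260 mm long, lying on the bench on the hub's side of the board; the point lies on its handle. Leave it alone.
- screwdriver_mid (a point): Screwdriver with an orange handle, 200 mm long, lying across the empty front strip of the board, on the plate's -x side; the point lies near its middle. Leave it alone.

How it is judged (in metres and radians):
On the way, in this order (a step that is already met when the one before it is completed fails the run):
1. the large pivot bush is pushed fully home in the hub (value of joint pivot_bush above 0.0105 m), for 0.2 s.
2. then the small middle bush is pushed fully home (value of joint middle_bush above 0.0105 m), for 0.2 s.
3. then the small bush at the foot of the arm is pushed fully home (value of joint foot_bush above 0.0105 m), for 0.2 s.
At the end, for the whole second after the job is handed in: All three bushes are fully home (flange within 1.5 mm of its boss), and the spare bushes, mallet and screwdriver lie within 15 mm of where they were (value of joint each of pivot_bush, middle_bush, foot_bush above 0.0105 m and distance of each of spare_small, spare_large, mallet_mid, screwdriver_mid from where it was at the start of the episode below 0.015 m); the robot touches nothing.
It fails at once if a bush is pulled up out of its boss (more than 3 mm above its highest start) (value of joint any of pivot_bush, middle_bush, foot_bush below -0.003 m).
It fails at once if a spare bush, the mallet or the screwdriver is moved or lifted by more than 15 mm (distance of any of spare_small, spare_large, mallet_mid, screwdriver_mid from where it was at the start of the episode above 0.015 m).
It also fails if it takes over 42 s, if anything falls off the work surface, if the arm or the gripper's body presses on something with over 40 N, if the wrist force passes 120 N, or if a joint passes its speed limit or range.

### The arm

A 6-joint arm with a two-finger parallel gripper is mounted at the origin on the work surface. World frame = base frame: x ahead of the robot, y to its left, z up, the work surface at z = 0. Lengths are in mm, angles in rad, forces in N, time in s.
With the tool pointing down it reaches from about 325 to 775 mm from the base axis. Payload 5.5 kg.
Tool frame: the origin (TCP) lies midway between the tips of the shut fingers; the grasp point (between the pads) lies env.tcp_to_grasp behind it (env.tcp_to_grasp is the distance from the TCP to the grasp point, in mm); z points along the fingers, y is the line along which they close (so a half turn about z gives the same grasp; the last joint's range is limited). The gripper opens to 85 mm and grips with 20 to 120 N. Pads are 22 mm wide; open, the fingers measure 114 mm over their backs; the gripper's body (76 mm by 85 mm) begins 54 mm behind the grasp point. The pads swing forward as they close: fully open they stand 13 mm farther back than shut.
Start: joints at [-1.366, 0.091, 1.231, -0, 1.82, -0.057], TCP at [155.291, -579.57, 231.275] pointing down, gripper open.
Joint ranges: [-2.87, 2.87], [-0.86, 2.18], [0.17, 2.46], [-1.51, 4.65], [0.06, 2.69], [-2.65, 2.65]. Speed limits (rad/s): [2.57, 2.57, 3.01, 3.14, 3.14, 3.14].

### API

Orientations are given as a 3x3 rotation matrix whose columns are the frame's x, y, z axes.
In Python, from plant import env gives the robot as it stands.
- The arm moves only by the tool send_rows, never from a script. Its argument "steps" is a list of rows, each a list of 5 numbers: the shift along the tool's x, y, z in cm, then the turn about the tool's z in degrees, then the finger opening in cm, from 0 to 8.54. In form: [[dx, dy, dz, twist, fingers], ...]. A call has 1 to 8 rows; each row is the pose to reach, as a shift and turn from the pose commanded when the call began, along the tool's axes at that moment; what a row does not reach only later rows make up. A row lasts 1/12 s, in which the tool goes at most 41.7 mm and 7.16 degrees, less where a joint would pass 70% of its speed; a pose out of reach is approached as far as the arm can. A call with a gripper value outside its range is refused whole. The fingers move at their own pace and stop on an object; the grip force is fixed at half the most. Time passes only in rows, so rows that repeat a pose let the fingers close. It gives the time, the measured TCP pose, the force, the opening and the grip force at its end, in the units of the state.
- env.sense(): the state, without advancing time (a new reading comes with each control period).
- env.read_camera(name): name is "side" or "top"; returns a dict with "image" (400x640x3 uint8, red, green, blue), "fx", "fy", "cx", "cy" (pixels), "distortion" ([k1, k2, p1, p2, k3] as OpenCV has them; the pictures are not rectified), "extrinsics" (4x4, takes a point from camera to world coordinates). Camera axes: x right, y down, z forward; pixel columns grow to the right and rows downward; lengths in mm; the calibration is good to about 2 mm. A picture is of the moment at which its call begins. There is no depth.
- env.hand_in(): hands the job in; it is judged then, once.
The state is a dict: "time_s": time; "joint_positions": joint angles; "joint_velocities": joint speeds; "joint_torque": joint torques, N m; "tool_pos": TCP position; "tcp_rot": TCP orientation; "force": force on the tool from outside, world axes, zero at the start; "wrist_torque": the same for the moment, N m; "grip_width": finger opening in mm; "finger_force": force on a finger pad.
Only numpy, scipy, OpenCV 4.12 (cv2) and the standard library are available. Lean on these libraries where they do the work, as an engineer would, in place of code of your own. Each camera call takes 0.05 s, during which the arm holds its last target. There are 200 camera calls.

## Working session

There is one attempt and no reset: what is moved stays moved. The work goes in short steps, Python scripts to look and compute and a tool call to move; the robot and the scene stay as the last step left them, time stands still between calls to the robot, and variables do not carry over. Pictures are saved under pics/ and viewed, at most 10 in all, crops included, and the job is handed in when it is done.

Besides the shell and the picture viewer there is one more tool, called in YAML: its name, and indented under it one key for each argument. send_rows: Moves the arm, as the interface text tells. Its arguments: {"type":"object","properties":{"steps":{"type":"array"}},"required":["steps"]}

```bash
mkdir -p pics; cat > h.py <<'E'
import numpy as np, cv2
from plant import env
def cam(n):
    c=env.read_camera(n); c['K']=np.array([[c['fx'],0,c['cx']],[0,c['fy'],c['cy']],[0,0,1.]]); c['D']=np.array(c['distortion'],float); c['E']=np.array(c['extrinsics']); return c
def ray(c,p,z):
    u=cv2.undistortPoints(np.array(p,float).reshape(-1,1,2),c['K'],c['D']).reshape(-1,2)
    d=np.c_[u,np.ones(len(u))]@c['E'][:3,:3].T; o=c['E'][:3,3]
    return o+d*((z-o[2])/d[:,2])[:,None]
def proj(c,P):
    M=np.linalg.inv(c['E']); return cv2.projectPoints(np.array(P,float).reshape(-1,3),cv2.Rodrigues(M[:3,:3])[0],M[:3,3],c['K'],c['D'])[0].reshape(-1,2)
def white(c):
    hsv=cv2.cvtColor(c['image'],cv2.COLOR_RGB2HSV)
    m=cv2.inRange(hsv,(0,0,165),(180,50,255)); n,l,s,ce=cv2.connectedComponentsWithStats(m)
    return m,[(tuple(s[i]),ce[i]) for i in range(1,n) if s[i][4]>40]
E
python3 - <<'E'
from h import *
for n in('top','side'):
    c=cam(n); cv2.imwrite(f'pics/{n}1.png',c['image'][:,:,::-1])
    print(n,c['E'].round(2).tolist(),c['fx'])
    for s,ce in white(c)[1]: print([int(v) for v in s],ce.round(1),ray(c,ce,66).round(0))
s=env.sense();print(s['time_s'],s['tool_pos'],np.array(s['tcp_rot']).round(3),s['force'],env.tcp_to_grasp)
E
```

```text
top [[0.02, -0.99, 0.15, 387.07], [-1.0, -0.02, 0.02, -41.85], [-0.01, -0.15, -0.99, 1258.79], [0.0, 0.0, 0.0, 1.0]] 512.8240199840683
[64, 0, 117, 54, 3305] [120.2  22.9] [[1011.  489.   66.]]
[176, 7, 139, 47, 3369] [251.6  32.8] [[981. 147.  66.]]
[158, 35, 7, 13, 49] [161.5  41.2] [[959. 375.  66.]]
[317, 44, 30, 10, 121] [333.  51.] [[934. -58.  66.]]
[630, 92, 10, 17, 64] [635.2  99.2] [[ 829. -822.   66.]]
[635, 145, 5, 12, 47] [637.  150.6] [[ 696. -814.   66.]]
[333, 159, 12, 12, 101] [338.5 164.6] [[646. -75.  66.]]
[267, 167, 18, 18, 206] [275.6 175.5] [[617.  74.  66.]]
[298, 170, 8, 31, 173] [301.9 185. ] [[595.  11.  66.]]
[342, 205, 18, 19, 222] [350.3 214.2] [[ 528. -104.   66.]]
[260, 207, 13, 13, 107] [265.9 212.6] [[528.  94.  66.]]
[307, 236, 12, 13, 104] [312.5 241.6] [[462. -16.  66.]]
[271, 247, 7, 34, 163] [274.5 264.4] [[408.  71.  66.]]
[288, 279, 42, 4, 85] [307.6 280.9] [[372.  -7.  66.]]
[0, 343, 6, 20, 62] [  2.2 351.6] [[182. 719.  66.]]
[252, 371, 25, 29, 337] [260.3 382.5] [[140.  96.  66.]]
side [[0.99, -0.11, 0.13, 429.08], [-0.17, -0.57, 0.81, -721
[... 350 characters left out ...]
 66.]]
[294, 156, 15, 12, 106] [301.1 160.9] [[526.  87.  66.]]
[329, 163, 34, 23, 310] [347.2 175.8] [[605.  13.  66.]]
[226, 172, 37, 10, 94] [243.4 176.2] [[408.  50.  66.]]
[267, 188, 16, 14, 133] [274.2 194.2] [[461. -23.  66.]]
[224, 195, 5, 26, 70] [225.8 206.7] [[374. -46.  66.]]
[376, 205, 16, 20, 193] [383.7 215.6] [[ 638. -123.   66.]]
[51, 207, 37, 43, 893] [ 71.4 228.7] [[114. -62.  66.]]
[305, 209, 26, 20, 316] [317.2 217.7] [[ 526. -108.   66.]]
[0, 248, 52, 33, 891] [ 18.1 265.4] [[  54. -143.   66.]]
0.1 [ 155.23768981 -579.30470079  230.25737382] [[ 0.966  0.259 -0.   ]
 [ 0.259 -0.966  0.002]
 [ 0.    -0.002 -1.   ]] [-0.02673509  0.50452183 -0.00921511] 18.700000000000003
```

View pics/top1.png

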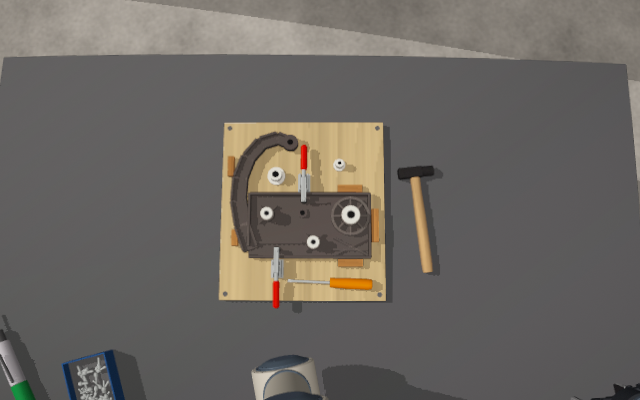

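View pics/side1.png

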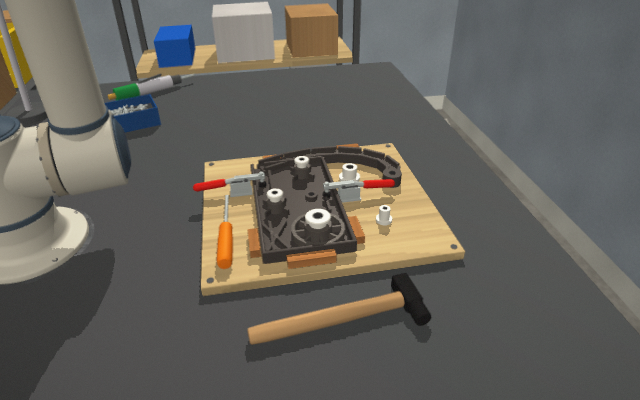

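The top view shows the pivot bush at (350,214), the middle bush at (312,242) and the foot bush at (266,213). The side view shows the same three at (317,218), (274,194) and (301,161), so the two agree. World positions are about (528,-104), (462,-16) and (528,94). I'll move above the hub with the fingers shut.

send_rows:
  steps:
    - [24.1,-18.1,0,0,0]
    - [24.1,-18.1,0,0,0]
    - [24.1,-18.1,0,0,0]
    - [24.1,-18.1,0,0,0]
    - [24.1,-18.1,0,0,0]
    - [24.1,-18.1,0,0,0]
    - [24.1,-18.1,0,0,0]
    - [24.1,-18.1,0,0,0]

```text
time_s: 0.77
tool_pos: [344.0, -338.1, 231.3]
tcp_rot: [[0.965, 0.264, 0.002], [0.264, -0.965, 0.002], [0.002, -0.001, -1.0]]
force: [-0.3, -0.3, 1.0]
grip_width: 0.2
finger_force: 0.0
```

send_rows:
  steps:
    - [24.2,-18.2,8,0,0]
    - [24.2,-18.2,8,0,0]
    - [24.2,-18.2,8,0,0]
    - [24.2,-18.2,8,0,0]
    - [24.2,-18.2,8,0,0]
    - [24.2,-18.2,8,0,0]
    - [24.2,-18.2,8,0,0]
    - [24.2,-18.2,8,0,0]

```text
time_s: 1.43
tool_pos: [529.0, -100.5, 149.0]
tcp_rot: [[0.965, 0.261, -0.002], [0.261, -0.965, 0.002], [-0.001, -0.002, -1.0]]
force: [-0.2, -1.1, 0.8]
grip_width: -0.1
finger_force: 0.0
```

send_rows:
  steps:
    - [-0.2,0.3,3.5,0,0]
    - [-0.2,0.3,7,0,0]
    - [-0.2,0.3,7.3,0,0]
    - [-0.2,0.3,7.3,0,0]
    - [-0.2,0.3,7.3,0,0]
    - [-0.2,0.3,7.3,0,0]

```text
time_s: 1.93
tool_pos: [527.9, -108.1, 81.2]
tcp_rot: [[0.966, 0.258, 0.004], [0.258, -0.966, -0.001], [0.003, 0.002, -1.0]]
force: [0.2, 0.7, 0.0]
grip_width: -0.7
finger_force: 0.0
```

```bash
python3 - <<'E'
from h import *
c=cam('side'); cv2.imwrite('pics/s2.png',cv2.resize(c['image'][120:290,190:430,::-1],None,fx=3,fy=3,interpolation=2))
s=env.sense();print(s['tool_pos'],s['force'],proj(c,[s['tool_pos']]))
E
```

```text
[ 528.04471357 -108.12551658   81.30577851] [ 0.01223185 -0.19179431  0.07527076] [[318.11526655 210.41249254]]
```

View pics/s2.png

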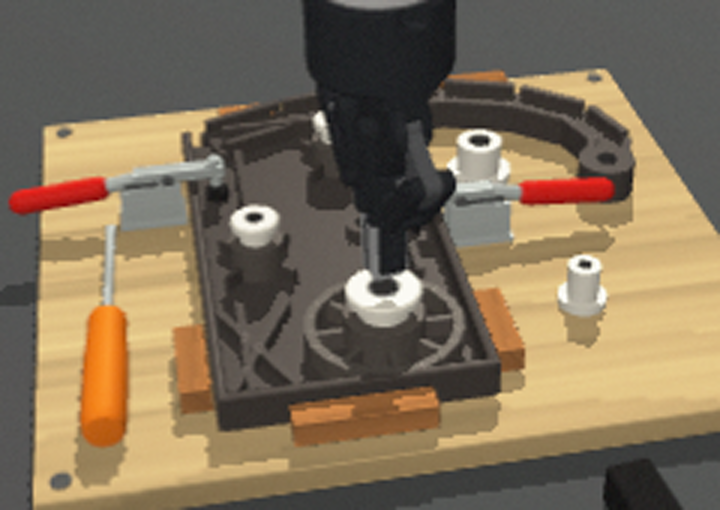

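The fingertips are at (318,211), with the pivot bush's hole at (318,216) just below. At bush height that puts the tool about 3 mm too far toward -y, so I'll correct and press.

send_rows:
  steps:
    - [0.1,-0.3,0.5,0,0]
    - [0.1,-0.3,1.0,0,0]
    - [0.1,-0.3,1.4,0,0]
    - [0.1,-0.3,1.7,0,0]
    - [0.1,-0.3,2.0,0,0]
    - [0.1,-0.3,2.2,0,0]
    - [0.1,-0.3,2.2,0,0]
    - [0.1,-0.3,2.2,0,0]

```text
time_s: 2.65
tool_pos: [527.5, -104.2, 57.3]
tcp_rot: [[0.966, 0.259, 0.002], [0.259, -0.966, -0.0], [0.002, 0.001, -1.0]]
force: [-0.7, 2.1, 4.2]
grip_width: 0.3
finger_force: 2.5
```

send_rows:
  steps:
    - [0,0,0.1,0,0]
    - [0,0,0.2,0,0]
    - [0,0,0.2,0,0]
    - [0,0,0.2,0,0]
    - [0,0,0.2,0,0]

```text
time_s: 3.07
tool_pos: [527.5, -104.2, 56.0]
tcp_rot: [[0.966, 0.259, 0.002], [0.259, -0.966, -0.0], [0.002, 0.001, -1.0]]
force: [-2.2, 1.5, 8.3]
grip_width: 0.2
finger_force: 4.3
```

send_rows:
  steps:
    - [0,0,0.1,0,0]
    - [0,0,0.2,0,0]
    - [0,0,0.2,0,0]
    - [0,0,0.2,0,0]
    - [0,0,0.2,0,0]

```text
time_s: 3.48
tool_pos: [527.6, -104.2, 55.9]
tcp_rot: [[0.966, 0.259, 0.003], [0.259, -0.966, -0.001], [0.003, 0.001, -1.0]]
force: [-7.9, 2.1, 18.6]
grip_width: 0.2
finger_force: 8.9
```

The force rose to 18.6 N with z held at 55.9 mm, so the pivot bush is home. Next I'll lift and go to the middle bush.

send_rows:
  steps:
    - [0,0,-2,0,0]
    - [0,0,-4,0,0]
    - [-4.0,-10.2,-4,0,0]
    - [-4.0,-10.2,-4,0,0]
    - [-4.0,-10.2,-4,0,0]
    - [-4.0,-10.2,-3,0,0]
    - [-4.0,-10.2,-2.5,0,0]
    - [-4.0,-10.2,-2.5,0,0]

```text
time_s: 4.15
tool_pos: [461.2, -16.2, 75.5]
tcp_rot: [[0.966, 0.259, -0.002], [0.259, -0.966, -0.0], [-0.002, -0.0, -1.0]]
force: [0.0, -0.5, 0.0]
grip_width: -0.1
finger_force: 0.0
```

```bash
python3 - <<'E'
from h import *
c=cam('side'); cv2.imwrite('pics/s3.png',cv2.resize(c['image'][120:290,190:430,::-1],None,fx=3,fy=3,interpolation=2))
s=env.sense();p=s['tool_pos'];print(p,s['force'],(proj(c,[p,[p[0],p[1],66],[462,-16,66]])-[190,120])*3)
E
```

```text
[461.56194564 -16.52892678  76.0929793 ] [-0.11654075 -0.65542367 -1.12281988] [[250.73675757 202.62140724]
 [251.87208815 216.45785721]
 [252.50856606 215.90762548]]
```

View pics/s3.png

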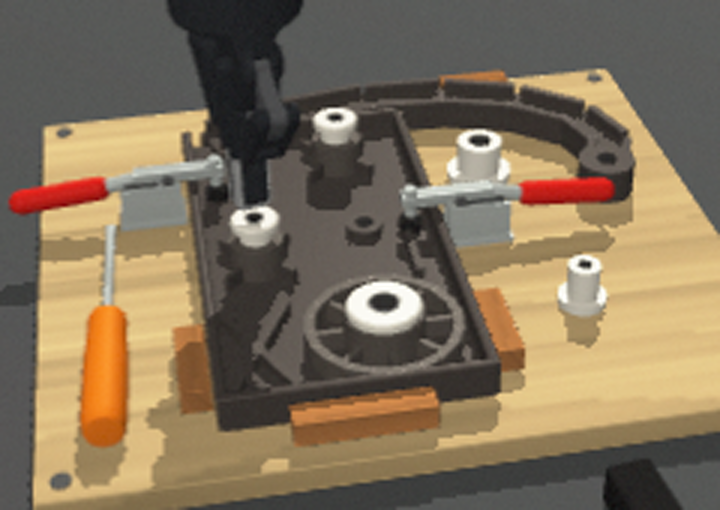

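The tip is above the middle bush, whose hole is at (255,217) against a predicted (252,216). The pivot flange is now seated. I'll press the middle bush.

send_rows:
  steps:
    - [0.1,0,0.4,0,0]
    - [0.1,0,0.8,0,0]
    - [0.1,0,1.2,0,0]
    - [0.1,0,1.6,0,0]
    - [0.1,0,1.9,0,0]
    - [0.1,0,2.1,0,0]
    - [0.1,0,2.2,0,0]
    - [0.1,0,2.2,0,0]

```text
time_s: 4.87
tool_pos: [463.3, -16.3, 56.0]
tcp_rot: [[0.966, 0.258, 0.001], [0.258, -0.966, -0.001], [0.001, 0.001, -1.0]]
force: [-1.8, -0.6, 5.4]
grip_width: -0.3
finger_force: 2.6
```

send_rows:
  steps:
    - [0,0,0.1,0,0]
    - [0,0,0.1,0,0]
    - [0,0,0.1,0,0]
    - [0,0,0.1,0,0]

```text
time_s: 5.2
tool_pos: [463.3, -16.3, 56.0]
tcp_rot: [[0.966, 0.258, 0.001], [0.258, -0.966, -0.001], [0.001, 0.001, -1.0]]
force: [-4.1, -0.8, 9.9]
grip_width: -0.0
finger_force: 5.1
```

The middle bush reads z = 56.0 mm with the force rising, so it is at the stop. I'll give it a little more push, then lift and go to the foot bush.

send_rows:
  steps:
    - [0,0,0.2,0,0]
    - [0,0,0.2,0,0]
    - [0,0,0.2,0,0]
    - [0,0,0.2,0,0]

```text
time_s: 5.53
tool_pos: [463.4, -16.4, 55.9]
tcp_rot: [[0.966, 0.258, 0.002], [0.258, -0.966, -0.001], [0.002, 0.001, -1.0]]
force: [-10.1, -1.3, 20.5]
grip_width: 0.2
finger_force: 10.1
```

send_rows:
  steps:
    - [0,0,-2,0,0]
    - [0,0,-4,0,0]
    - [9.1,-9.0,-4,0,0]
    - [9.1,-9.0,-4,0,0]
    - [9.1,-9.0,-4,0,0]
    - [9.1,-9.0,-4,0,0]
    - [9.1,-9.0,-2.5,0,0]
    - [9.1,-9.0,-2.5,0,0]

```text
time_s: 6.2
tool_pos: [526.4, 95.1, 74.0]
tcp_rot: [[0.966, 0.26, -0.005], [0.26, -0.966, -0.001], [-0.005, -0.001, -1.0]]
force: [-1.0, -0.0, -0.7]
grip_width: 0.0
finger_force: 0.0
```

```bash
python3 - <<'E'
from h import *
c=cam('side'); cv2.imwrite('pics/s4.png',cv2.resize(c['image'][120:290,190:430,::-1],None,fx=3,fy=3,interpolation=2))
s=env.sense();p=s['tool_pos'];print(p,s['force'],(proj(c,[p,[p[0],p[1],66],[528,94,66]])-[190,120])*3)
E
```

```text
[526.33461974  94.58976468  75.02732201] [-0.0031951  -0.12805865 -0.69646523] [[331.41206095 105.48330891]
 [331.87524666 117.09161156]
 [334.4179034  117.28022244]]
```

View pics/s4.png

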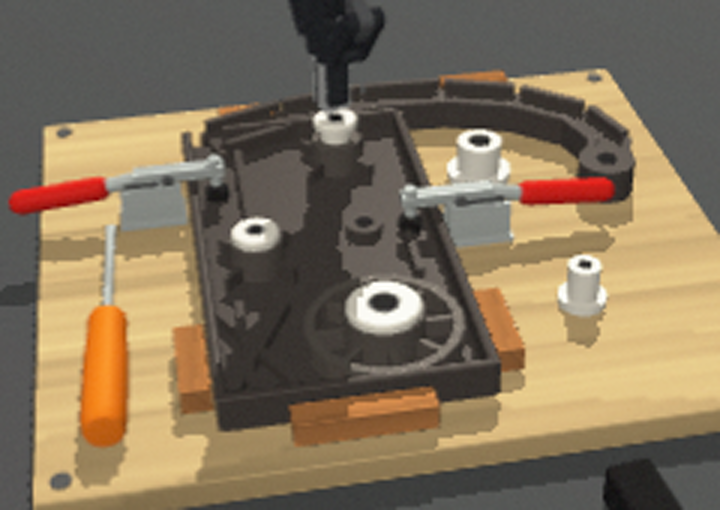

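The middle bush is down, and the tip is over the foot bush, whose hole is at (335,118) against a predicted (334,117). I'll press it.

send_rows:
  steps:
    - [0.1,0,0.4,0,0]
    - [0.1,0,0.8,0,0]
    - [0.1,0,1.2,0,0]
    - [0.1,0,1.6,0,0]
    - [0.1,0,1.9,0,0]
    - [0.1,0,2.1,0,0]
    - [0.1,0,2.2,0,0]
    - [0.1,0,2.2,0,0]

```text
time_s: 6.92
tool_pos: [528.7, 94.5, 56.3]
tcp_rot: [[0.966, 0.258, 0.001], [0.258, -0.966, -0.0], [0.001, 0.001, -1.0]]
force: [-1.5, -1.6, 4.3]
grip_width: -0.3
finger_force: 2.2
```

send_rows:
  steps:
    - [0,0,0.1,0,0]
    - [0,0,0.2,0,0]
    - [0,0,0.2,0,0]
    - [0,0,0.2,0,0]
    - [0,0,0.2,0,0]

```text
time_s: 7.33
tool_pos: [528.8, 94.5, 55.9]
tcp_rot: [[0.966, 0.258, 0.002], [0.258, -0.966, -0.0], [0.002, 0.001, -1.0]]
force: [-6.8, -1.8, 13.7]
grip_width: 0.1
finger_force: 6.5
```

send_rows:
  steps:
    - [0,0,0.1,0,0]
    - [0,0,0.1,0,0]
    - [0,0,0.1,0,0]
    - [0,0,-2,0,0]
    - [0,0,-5,0,0]
    - [0,0,-9,0,0]
    - [0,0,-12,0,0]
    - [0,0,-12,0,0]

```text
time_s: 8.0
tool_pos: [531.1, 95.1, 181.6]
tcp_rot: [[0.966, 0.258, 0.013], [0.258, -0.966, 0.002], [0.013, 0.002, -1.0]]
force: [0.8, 0.5, 1.6]
grip_width: 0.5
finger_force: 0.0
```

send_rows:
  steps:
    - [0,0,0,0,0]
    - [0,0,0,0,0]
    - [0,0,0,0,0]
    - [0,0,0,0,0]

```text
time_s: 8.33
tool_pos: [527.6, 94.8, 171.2]
tcp_rot: [[0.966, 0.259, -0.003], [0.259, -0.966, -0.0], [-0.003, -0.001, -1.0]]
force: [0.6, 0.5, -0.5]
grip_width: -0.1
finger_force: 0.0
```

```bash
python3 - <<'E'
from h import *
c=cam('side'); cv2.imwrite('pics/s5.png',cv2.resize(c['image'][120:290,190:430,::-1],None,fx=3,fy=3,interpolation=2))
s=env.sense();print(s['tool_pos'],s['force'])
E
```

```text
[527.76883254  94.87463437 171.42218263] [-0.2132764  -0.33534333  0.00503282]
```

View pics/s5.png

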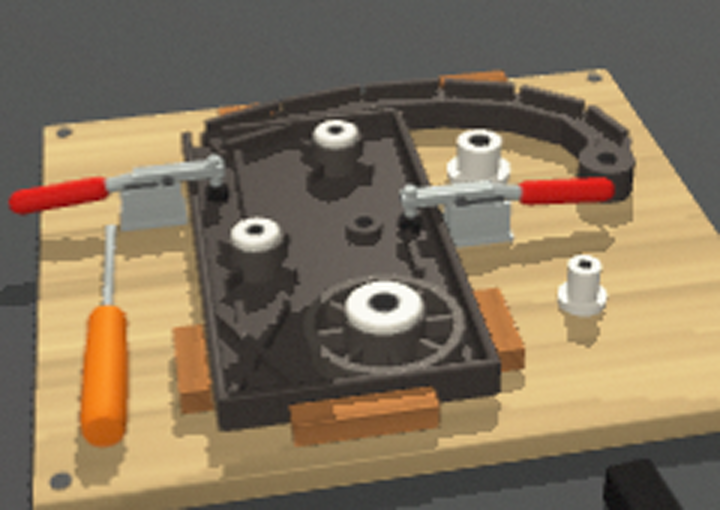

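All three flanges sit on their bosses, at (384,308), (256,236) and (335,135). The spares and tools have not moved, and the arm is clear.

```bash
python3 -c "
from plant import env
print(env.hand_in())"
```

```text
the job is handed in; nothing more can be done
None
```

I pushed all three bushes down to their stops in order (pivot, middle, foot), left the spares and tools where they were, and handed the job in at about 8.4 s; no verdict was returned.

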